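Set the slicer's timing pulley to its pointer and lock it with the pin

ROBOT

A 7-joint arm with a two-finger parallel gripper is mounted at the origin on the work surface. World frame = base frame: x ahead of the robot, y to its left, z up, the work surface at z = 0. Lengths are in m, angles in rad, forces in N, time in s.
With the tool pointing down it reaches from about 0.35 to 0.775 m from the base axis. Payload 3.1 kg.
Tool frame: the origin (TCP) lies at the very end of the fingers, on their centre line; the grasp point (between the pads) lies 19 mm behind it; z points along the fingers, y is the direction in which the jaws open and shut (so a half turn about z gives the same grasp; the last joint's range is limited). The gripper opens to 85 mm and grips with 20 to 120 N. Pads are 22 mm wide; open, the fingers measure 114 mm over their backs; the gripper's body (76 mm by 85 mm) begins 54 mm behind the grasp point. The pads swing forward as they close: fully open they stand 13 mm farther back than shut.
Start: joints at [-1.155, 0.311, 0.014, 1.512, -0.004, 1.319, -0.027], TCP at [0.243, 0.493, 0.231] pointing down, gripper open.
Joint ranges: [-2.7, 2.7], [-0.3, 1.91], [-1.27, 1.3], [0.12, 2.57], [-1.44, 4.58], [0.2, 2.03], [-3.05, 3.05]. Speed limits (rad/s): [2.79, 2.79, 3.14, 3.14, 3.14, 3.14, 3.14].

INTERFACE

Orientations are given as a rotation vector (axis times angle).
In Python, from workcell import env gives the robot as it stands. The module is installed in compiled form; this text tells all that it offers.
- The arm moves only by the shell command python3 -m pendant 'ROWS' [OPENING]. ROWS is JSON, a list of rows, each a list of 6 numbers: the shift along the tool's x, y, z in m, then the turn, a rotation vector about the tool's x, y, z in rad. In form: [[dx, dy, dz, ax, ay, az], ...]. A call has exactly 10 rows; each row is the pose to reach, as a shift and turn from the pose commanded when the call began, along the tool's axes at that moment; what a row does not reach only later rows make up. A row lasts 1/8 s, in which the tool goes at most 62.5 mm and 10.7 degrees, less where a joint would pass 70% of its speed; a pose out of reach is approached as far as the arm can. A call with a gripper value outside its range is refused whole. OPENING is the closure, from -1 (fully open) to 1 (shut), set as the call begins (- or left out, the last holds). The fingers move at their own pace and stop on an object; the grip force is fixed at half the most. Time passes only in rows, so rows that repeat a pose let the fingers close, or fill a call up. It gives the time, the measured TCP pose, the force and the opening at its end, in the units of the state.
- env.state(): the state, without advancing time (a new reading comes with each control period).
- env.grab_frame(name): name is "side" or "top"; returns a dict with "color" (420x560x3 uint8, red, green, blue), "depth" (420x560 float32, m along the optical axis (not along the pixel's ray), 0 where there is no reading), "fx", "fy", "cx", "cy" (pixels), "rvec" (rotation vector, rad) and "tvec" (3), from world to camera coordinates, as OpenCV has them. Camera axes: x right, y down, z forward; pixel columns grow to the right and rows downward; lengths in m; the calibration is good to about 2 mm. A picture is of the moment at which its call begins.
- env.close_job(): hands the job in, once; it reports no verdict.
The state is a dict: "time": time; "q": joint angles; "dq": joint speeds; "joint_efforts": joint torques, N m; "tcp_pos": TCP position; "orientation": TCP orientation; "wrist_force": force on the tool from outside, world axes, zero at the start; "torque": the same for the moment, N m; "finger_gap": opening from 0.0 (shut) to 1.0 (fully open).
Only numpy, scipy, OpenCV 4.12 (cv2) and the standard library are available. Lean on these libraries where they do the work, as an engineer would, in place of code of your own. Each camera call takes 0.05 s, during which the arm holds its last target. There are 200 camera calls.

TASK

Turn the slicer's pulley by its rim until the engraved mark on it faces the fixed pointer, and let go of it there. Then take the lock pin from its block and slide it through the pulley's slot and feel for the bush beneath it, in the gear case; seat it there gently, fully home until its collar lies on the pulley, never leaning hard on the pin. Leave it standing there and leave the tub, bowl and scraper where they are.

Things in the scene. Friction and masses are not known exactly. Their poses are not given: they have to be found in the camera images.
- drive: Slicer drive unit: fixed grey gear case 240 x 240 mm, 60 mm high, yaw within 25 degrees. Origin: centre of its underside, z up; the pulley's upright axis passes through it. The pointer is on this frame's +x axis, the lock bore on its -x axis. A post 22 x 30 mm, 100 mm high above the work surface, carries the pointer, 98 to 120 mm out from the axis.
- pulley: Bare aluminium toothed wheel lying flat on the drive, 170 mm in diameter. Origin: on its axis, 62 mm above the work surface; +x runs to the mark. Rim: upright wall 10 mm thick, radius 75 to 85 mm, top 104 mm above the work surface, free 42 mm outside, 30 mm inside. Turns either way with steady friction (about 4 N at the rim), stays where left. Starts 0.5 to 1.5 rad counterclockwise of aligned.
- mark (a point): Engraved dark radial line, 4 mm wide, across the top and down the outside of the pulley's rim. This point: the rim's top outer edge, 85 mm from the axis, 104 mm above the work surface. It turns with the pulley and faces the pointer when it lies on the drive's +x axis.
- pointer (a point): Tip of the fixed pointer, 91 mm from the pulley's axis on the drive's +x axis, level with the rim's top.
- lock_hole (a point): Centre of the top of the pulley's lock slot, through the flat 12 mm web inside the rim (web top 74 mm above the work surface): 31.5 mm long radially, 13.5 mm wide, centred 45 mm from the axis, exactly opposite the mark; turns with the pulley. The low hub beside it has 18 mm radius, top at most 88 mm above the work surface.
- bore (a point): Mid-place of the lock bush, top of the gear case, 60 mm above the work surface, x = -45 mm, y = 0 in the drive's frame, below the slot when the mark faces the pointer. The bush, a steel block with an upright round bore 13.5 mm wide, 31 mm deep, sits stiffly within 9 mm of here, either way, along the drive's x: this point does not tell where. Feel for it along the slot with the pin's foot.
- pin: Loose steel lock pin, upright, 106 mm long, 0.14 kg. Origin: centre of its foot, z up along it. Shank 12 mm wide, 42 mm long, foot tapered to 10 mm over 1.5 mm; collar 24 mm wide, 4 mm thick; round grip 18 mm wide, 46 to 106 mm above the foot. Starts in the block, collar on its top. Fully home: collar on the web, foot 32 mm above the work surface. Over 30 N against the drive or pulley does damage.
- block: Fixed white parking block 70 x 70 mm, 46 mm high, with the upright through-hole that holds the pin. Origin: centre of its underside, below the hole.
- bowl: Bystander: steel mixing bowl, 150 mm wide, 65 mm high. Origin: centre of its underside.
- tub: Bystander: white plastic tub with lid, 96 mm in diameter, 110 mm high. Origin: centre of its underside.
- scraper: Bystander: dough scraper lying flat, 110 x 120 mm, at most 24 mm high. Origin: centre of its underside.
Mind the look-alikes: they are no part of the job. There is more than one size of the pin; the job needs the smallest.

How it is judged:
On the way, in this order (a step that is already met when the one before it is completed fails the run):
1. the mark faces the pointer (within 4 mm) and the pulley is let go, at rest (y of mark in the frame of drive between -0.004 and 0.004 m and x of mark in the frame of drive above 0.05 m and contact force between the fingers and drive below 0.5 N and angular speed of pulley below 0.05 rad/s), for 0.2 s.
2. the pin is lifted out of its block (height (world z) of pin above 0.055 m), for 0.05 s.
3. the pin is fully home through pulley and gear case (z of pin in the frame of drive between 0.028 and 0.0345 m and horizontal distance between pin and bore below 0.012 m and angle between pin's own z axis and vertical below 0.07 rad and y of mark in the frame of drive between -0.005 and 0.005 m and x of mark in the frame of drive above 0.05 m), for 0.1 s.
At the end, for the whole second after the job is handed in: The pin stands released and at rest in the bore, through the pulley's lock hole, collar down to within 2.5 mm of the web, upright within 4 degrees, within 12 mm of the bush's mid-place; the mark is within 5 mm of the pointer's line, on the pointer's side; robot clear of both (all of step 3 and contact force between the fingers and pin below 0.5 N and contact force between the arm and drive below 0.5 N and linear speed of pin below 0.02 m/s and angular speed of pulley below 0.05 rad/s); the robot touches nothing.
It fails at once if the pin is pressed with more than 30 N against the drive unit (contact force between pin and drive above 30 N).
It fails at once if a bystander is moved by more than 30 mm (distance of any of bowl, tub, scraper from where it was at the start of the episode above 0.03 m).
It also fails if it takes over 72 s, if anything falls off the work surface, if the arm or the gripper's body presses on something with over 40 N, if the wrist force passes 120 N, or if a joint passes its speed limit or range.

## Working session

There is one attempt and no reset: what is moved stays moved. The work goes in short steps, Python scripts to look and compute and a shell command to move; the robot and the scene stay as the last step left them, time stands still between calls to the robot, and variables do not carry over. Pictures are saved under pics/ and viewed, about 8 in all and at most 12, crops included, and the job is handed in when it is done.

```bash
mkdir -p pics
cat > h.py <<'E'
import numpy as np, cv2
from scipy.spatial.transform import Rotation as R
from workcell import env
def grab(n):
    f=env.grab_frame(n); f['R']=R.from_rotvec(f['rvec']).as_matrix(); return f
def cloud(f):
    v,u=np.mgrid[:420,:560]; d=f['depth']
    P=np.stack([(u-f['cx'])/f['fx']*d,(v-f['cy'])/f['fy']*d,d],-1)
    W=(P-np.ravel(f['tvec']))@f['R']; W[d==0]=np.nan; return W
def px(f,p):
    c=f['R']@np.array(p)+np.ravel(f['tvec']); return f['fx']*c[0]/c[2]+f['cx'],f['fy']*c[1]/c[2]+f['cy']
def save(f,n,crop=None,s=1):
    im=f['color'][...,::-1]
    if crop: a,b,c,d=crop; im=im[b:d,a:c]
    cv2.imwrite('pics/'+n,cv2.resize(im,None,fx=s,fy=s,interpolation=cv2.INTER_CUBIC))
def st():
    s=env.state(); print({k:np.round(s[k],4).tolist() for k in ['time','tcp_pos','orientation','wrist_force','torque','finger_gap','q']}); print(R.from_rotvec(s['orientation']).as_matrix().round(3).tolist()); return s
E
python3 - <<'E'
from h import *
st()
for n in ['top','side']:
    f=grab(n); save(f,n+'0.png',s=1.4); W=cloud(f); np.savez(n+'0.npz',W=W,**f)
    print(n,(-f['R'].T@np.ravel(f['tvec'])).round(3))
E
```

```text
{'time': 0.0, 'tcp_pos': [0.2427, 0.4927, 0.2302], 'orientation': [-0.7126, -3.0592, 0.0037], 'wrist_force': [-0.1841, 0.453, 0.6202], 'torque': [0.0363, 0.0095, 0.0041], 'finger_gap': 0.9993, 'q': [-1.1547, 0.3117, 0.014, 1.5131, -0.0044, 1.3192, -0.0272]}
[[-0.897, 0.442, -0.001], [0.442, 0.897, -0.002], [-0.0, -0.002, -1.0]]
top [ 0.446 -0.029  1.379]
side [-0.043 -0.715  0.633]
```

View pics/top0.png

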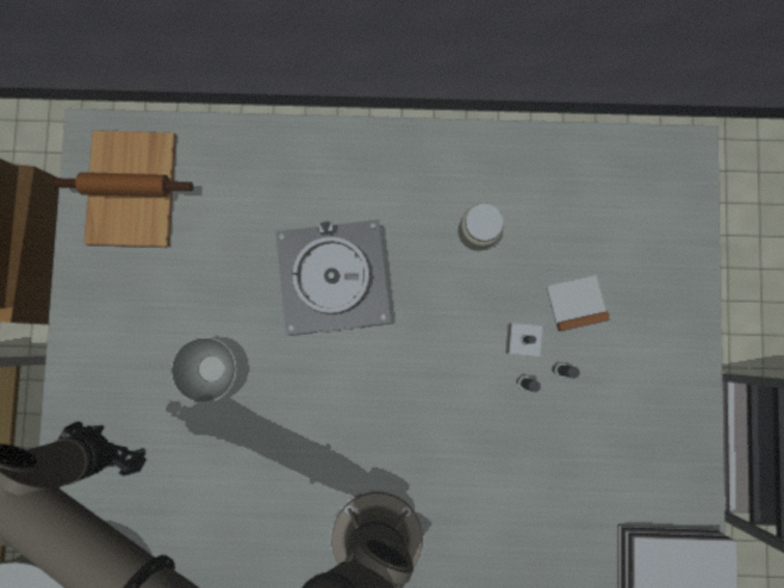

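View pics/side0.png

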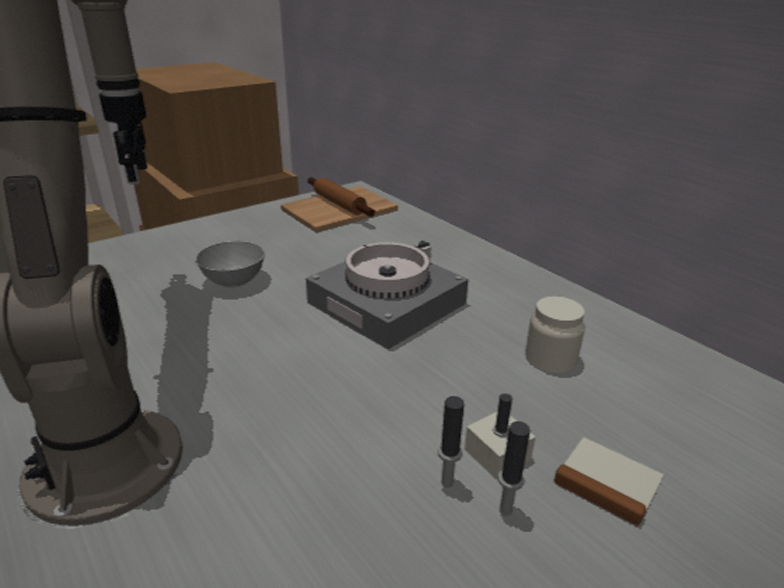

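Run:
```python
from h import *
W={n:np.load(n+'0.npz') for n in ['top','side']}
t=W['top']; C=t['W']; f={k:t[k] for k in t.files if k!='W'}; f['R']=R.from_rotvec(f['rvec']).as_matrix()
print('fx',f['fx'], 'table z',np.nanmedian(C[200:210,290:320,2]))
sub=np.zeros((420,560),bool); sub[150:245,190:285]=1
z=C[...,2]
def circ(P):
    A=np.c_[2*P[:,:2],np.ones(len(P))]; s=np.linalg.lstsq(A,(P[:,:2]**2).sum(1),rcond=None)[0]; return s[:2],np.sqrt(s[2]+s[:2]@s[:2])
rim=C[sub&(z>.098)&(z<.108)]; 
c,r=circ(rim); 
for _ in range(3):
    d=np.hypot(*(rim[:,:2]-c).T); rim=rim[abs(d-.08)<.012]; c,r=circ(rim)
print('rim',c,r,len(rim),np.median(rim[:,2]))
case=C[sub&(z>.052)&(z<.066)]
rect=cv2.minAreaRect(case[:,:2].astype(np.float32)); print('case',rect)
post=C[sub&(z>.09)&(np.hypot(C[...,0]-c[0],C[...,1]-c[1])>.094)]; print('post',post.mean(0),len(post),np.degrees(np.arctan2(*(post.mean(0)[:2]-c)[::-1])))
# polar brightness at rim top via image
g=f['color'].mean(2).astype(np.float32)
def samp(p):
    u,v=px(f,p); return cv2.remap(g,np.float32([[u]]),np.float32([[v]]),cv2.INTER_LINEAR)[0,0]
a=np.radians(np.arange(0,360,1)); 
def prof(r,z): return np.array([samp([c[0]+r*np.cos(x),c[1]+r*np.sin(x),z]) for x in a])
p=np.mean([prof(r,.104) for r in (.077,.08,.083)],0); i=np.argsort(p)[:10]; print('mark',i,p[i].round(),np.median(p))
p=np.mean([prof(r,.074) for r in (.04,.045,.05)],0); i=np.argsort(p)[:25]; print('slot',sorted(i))
# pins
for n,(a0,b0,a1,b1) in {'blk':(360,225,392,258),'A':(366,264,388,282),'B':(392,255,416,273)}.items():
    Q=C[b0:b1,a0:a1].reshape(-1,3); print(n,'maxz',np.nanmax(Q[:,2]), 'top mean',Q[Q[:,2]>np.nanmax(Q[:,2])-.012].mean(0))
    if n=='blk': K=Q[(Q[:,2]>.038)&(Q[:,2]<.054)]; print(cv2.minAreaRect(K[:,:2].astype(np.float32)))
top=cv2.resize(f['color'][215:290,345:440],None,fx=4.2,fy=4.2,interpolation=2)
s=W['side']['color'][270:380,300:480]; s=cv2.resize(s,None,fx=2.2,fy=2.2)
d=cv2.resize(f['color'][150:245,190:290],None,fx=4,fy=4,interpolation=2)
H=max(x.shape[0] for x in(top,d)); 
w=np.zeros((H+s.shape[0],800,3),np.uint8); w[:top.shape[0],:top.shape[1]]=top; w[:d.shape[0],400:400+d.shape[1]]=d; w[H:,:s.shape[1]]=s
w=w[:600]; cv2.imwrite('pics/crop1.png',w[...,::-1])
```

```text
fx 414.80530956144503 table z -0.0004637309648362816
rim [0.59433707 0.12247793] 0.07956188184683681 496 0.10365052488918006
case ((0.5948479771614075, 0.12364514917135239), (0.2404731810092926, 0.24114282429218292), 8.54637622833252)
post [0.70069395 0.13837837 0.10247041] 73 8.50279173513125
mark [ 89  90  91  88  92  87  93  86 359 189] [ 91.  92. 104. 107. 116. 121. 125. 129. 131. 131.] 138.3305
slot [np.int64(261), np.int64(262), np.int64(263), np.int64(264), np.int64(265), np.int64(266), np.int64(267), np.int64(268), np.int64(269), np.int64(270), np.int64(271), np.int64(272), np.int64(273), np.int64(274), np.int64(275), np.int64(276), np.int64(277), np.int64(278), np.int64(279), np.int64(280), np.int64(281), np.int64(282), np.int64(283), np.int64(284), np.int64(285)]
blk maxz 0.1171385676506517 top mean [ 0.46522574 -0.32206367  0.10985215]
((0.46564847230911255, -0.32252633571624756), (0.0721854716539383, 0.07002715021371841), 86.169677734375)
A maxz 0.1561326766347253 top mean [ 0.36805064 -0.31907471  0.14897649]
B maxz 0.1536318745044191 top mean [ 0.39911842 -0.40004571  0.14845404]
```

View pics/crop1.png

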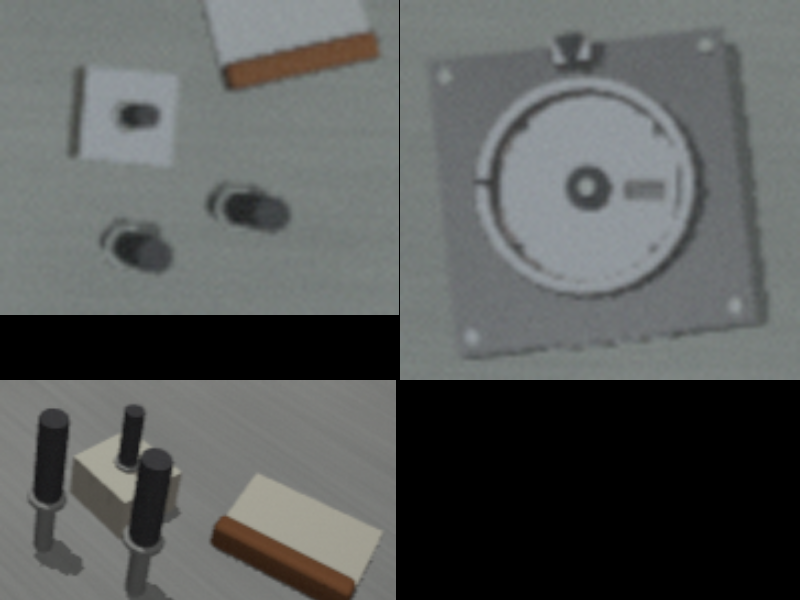

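The pin standing in the block (top view ≈(377,243), grip top z≈0.110) is the smallest. The free ones at (378,274) and (404,264) reach z≈0.15 and are look-alikes. The mark is at about 90° and the drive's yaw is 8.5°, so the pulley needs about −81°. I'll grip the rim at azimuth 244°.

```bash
cat >> h.py <<'E'
def to(p,yaw_y=None):
    s=st(); M=R.from_rotvec(s['orientation']).as_matrix(); print('shift',(M.T@(np.array(p)-s['tcp_pos'])).round(4))
    print('y az',np.degrees(np.arctan2(M[1,1],M[0,1])).round(2))
E
python3 -m pendant '[[-0.048,-0.0256,0,0,0,0],[-0.096,-0.0513,0,0,0,0],[-0.144,-0.0769,0,0,0,0],[-0.192,-0.1025,0,0,0,0],[-0.240,-0.1282,0,0,0,0],[-0.288,-0.1538,0,0,0,0],[-0.336,-0.1794,0,0,0,0],[-0.384,-0.205,0,0,0,0],[-0.432,-0.2307,0,0,0,0],[-0.4794,-0.2563,0,0,0,0]]' 0
python3 - <<'E'
from h import *
to([.5594,.0509,.080])
E
```

```text
time: 1.35
tcp_pos: [0.5604, 0.0503, 0.2309]
orientation: [-0.712, -3.059, -0.0]
wrist_force: [-0.4, 1.0, -0.4]
finger_gap: 0.5
{'time': 1.35, 'tcp_pos': [0.5604, 0.0503, 0.2309], 'orientation': [-0.7121, -3.0591, -0.0001], 'wrist_force': [-0.3676, 0.9538, -0.3866], 'torque': [-0.0354, -0.0501, 0.0114], 'finger_gap': 0.4999, 'q': [-0.3845, 0.3464, 0.3603, 1.4866, -0.1238, 1.3317, 1.099]}
[[-0.897, 0.442, -0.001], [0.442, 0.897, 0.0], [0.001, -0.0, -1.0]]
shift [1.000e-03 1.000e-04 1.509e-01]
y az 63.79
```

```bash
python3 -m pendant '[[0.001,0,0.03,0,0,0],[0.001,0,0.06,0,0,0],[0.001,0,0.09,0,0,0],[0.001,0,0.11,0,0,0],[0.001,0,0.125,0,0,0],[0.001,0,0.135,0,0,0],[0.001,0,0.143,0,0,0],[0.001,0,0.150,0,0,0],[0.001,0,0.150,0,0,0],[0.001,0,0.150,0,0,0]]'
python3 -m pendant '[[0,0,0,0,0,0],[0,0,0,0,0,0],[0,0,0,0,0,0],[0,0,0,0,0,0],[0,0,0,0,0,0],[0,0,0,0,0,0],[0,0,0,0,0,0],[0,0,0,0,0,0],[0,0,0,0,0,0],[0,0,0,0,0,0]]' 1
python3 - <<'E'
from h import *
to([.5594,.0509,.080])
E
```

```text
time: 2.6
tcp_pos: [0.5593, 0.0521, 0.0817]
orientation: [0.713, 3.059, 0.001]
wrist_force: [-0.1, -0.0, 0.3]
finger_gap: 0.501
time: 3.85
tcp_pos: [0.5599, 0.0479, 0.0819]
orientation: [0.72, 3.055, -0.006]
wrist_force: [1.2, -4.6, 0.3]
finger_gap: 0.087
{'time': 3.85, 'tcp_pos': [0.5599, 0.0479, 0.0819], 'orientation': [0.7197, 3.0551, -0.0057], 'wrist_force': [1.2361, -4.6383, 0.3128], 'torque': [-1.0645, -0.127, -0.5075], 'finger_gap': 0.0866, 'q': [-0.3645, 0.4727, 0.3348, 1.6953, -0.1734, 1.0016, 1.1378]}
[[-0.895, 0.446, 0.002], [0.446, 0.895, -0.004], [-0.004, -0.003, -1.0]]
shift [0.0018 0.0025 0.0018]
y az 63.49
```

```bash
python3 -c "
import numpy as np
for k in range(1,11):
    t=.0707*k; print([round(.08*np.sin(t),4),round(.08*(1-np.cos(t)),4),round(t,3)])"
```

```text
[np.float64(0.0057), np.float64(0.0002), 0.071]
[np.float64(0.0113), np.float64(0.0008), 0.141]
[np.float64(0.0168), np.float64(0.0018), 0.212]
[np.float64(0.0223), np.float64(0.0032), 0.283]
[np.float64(0.0277), np.float64(0.0049), 0.353]
[np.float64(0.0329), np.float64(0.0071), 0.424]
[np.float64(0.038), np.float64(0.0096), 0.495]
[np.float64(0.0429), np.float64(0.0125), 0.566]
[np.float64(0.0475), np.float64(0.0157), 0.636]
[np.float64(0.052), np.float64(0.0192), 0.707]
```

```bash
python3 -m pendant '[[0.0057,0.0002,0,0,0,0.071],[0.0113,0.0008,0,0,0,0.141],[0.0168,0.0018,0,0,0,0.212],[0.0223,0.0032,0,0,0,0.283],[0.0277,0.0049,0,0,0,0.353],[0.0329,0.0071,0,0,0,0.424],[0.038,0.0096,0,0,0,0.495],[0.0429,0.0125,0,0,0,0.566],[0.0475,0.0157,0,0,0,0.636],[0.052,0.0192,0,0,0,0.707]]'
python3 - <<'E'
from h import *
to([.5594,.0509,.080])
f=grab('top'); save(f,'t2.png',(150,110,320,260),4)
E
```

```text
time: 5.1
tcp_pos: [0.5226, 0.0867, 0.0819]
orientation: [1.734, 2.612, -0.005]
wrist_force: [2.7, -7.7, -0.6]
finger_gap: 0.089
{'time': 5.1, 'tcp_pos': [0.5226, 0.0867, 0.0819], 'orientation': [1.7341, 2.6118, -0.0052], 'wrist_force': [2.6915, -7.675, -0.5704], 'torque': [-1.5869, -0.477, -0.2824], 'finger_gap': 0.0887, 'q': [-0.576, 0.4314, 0.4916, 1.7906, -0.2325, 0.9753, 0.4067]}
[[-0.388, 0.922, 0.004], [0.922, 0.388, -0.006], [-0.007, 0.001, -1.0]]
shift [-0.0472  0.0201  0.0022]
y az 22.83
```

View pics/t2.png

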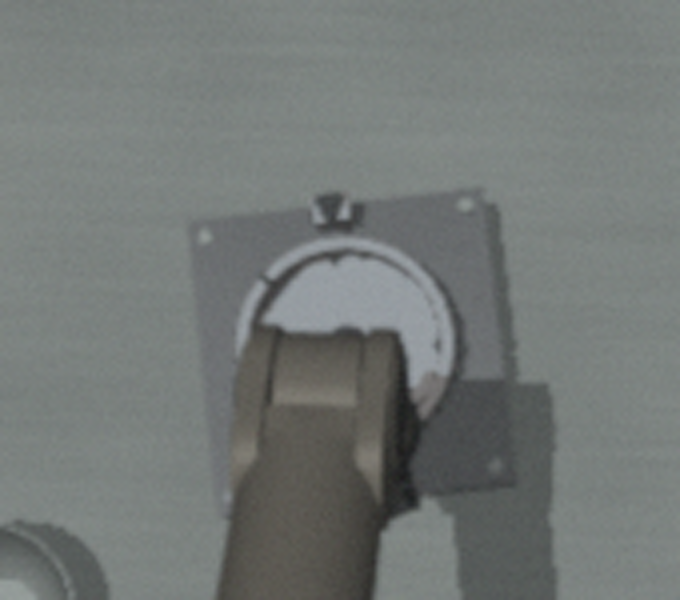

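The picture shows the mark turning with the grip, now at about (262,278) in the crop, which is 45–50°. I'll carry on with the second half of the arc.

```bash
python3 -m pendant '[[0.0057,0.0002,0,0,0,0.071],[0.0113,0.0008,0,0,0,0.141],[0.0168,0.0018,0,0,0,0.212],[0.0223,0.0032,0,0,0,0.283],[0.0277,0.0049,0,0,0,0.353],[0.0329,0.0071,0,0,0,0.424],[0.038,0.0096,0,0,0,0.495],[0.0429,0.0125,0,0,0,0.566],[0.0475,0.0157,0,0,0,0.636],[0.052,0.0192,0,0,0,0.707]]'
cat > mk.py <<'E'
from h import *
st()
f=grab('top'); c=np.array([.5944,.1226])
g=f['color'].mean(2).astype(np.float32); a=np.radians(np.arange(-15,30,.5))
def prof(r,z):
    q=np.array([px(f,[c[0]+r*np.cos(x),c[1]+r*np.sin(x),z]) for x in a],np.float32)
    return cv2.remap(g,q[:,:1],q[:,1:],cv2.INTER_CUBIC)[:,0]
p=np.mean([prof(r,.104) for r in np.arange(.077,.084,.001)],0); d=np.clip(np.median(p)-8-p,0,None)
print('mark az',np.degrees((a*d).sum()/d.sum()),'peak',np.degrees(a[d.argmax()]),d.max())
W=cloud(f)
P=W[(W[...,2]>.09)&(W[...,2]<.11)&(W[...,0]>c[0]+.08)]; rr=np.hypot(*(P[:,:2]-c).T); P=P[(rr>.1)&(rr<.118)]
m=(P[:,:2].max(0)+P[:,:2].min(0))/2; print('post az',np.degrees(np.arctan2(*(P.mean(0)[:2]-c)[::-1])))
save(f,'t%d.png'%(env.state()['time']*100),(190,140,280,200),7)
E
python3 mk.py; ls -t pics|head -1
```

```text
time: 6.4
tcp_pos: [0.5189, 0.1415, 0.0819]
orientation: [2.532, 1.85, -0.005]
wrist_force: [1.0, -9.1, 2.7]
finger_gap: 0.085
{'time': 6.4, 'tcp_pos': [0.5189, 0.1415, 0.0819], 'orientation': [2.5316, 1.8496, -0.0048], 'wrist_force': [1.0172, -9.0837, 2.6854], 'torque': [-1.707, 0.0321, -0.2881], 'finger_gap': 0.0846, 'q': [-0.7781, 0.4767, 0.6402, 1.7689, -0.3225, 1.0043, -0.3249]}
[[0.304, 0.953, 0.001], [0.953, -0.304, -0.007], [-0.006, 0.003, -1.0]]
mark az 11.172554364420566 peak 11.5 40.475327
post az 8.649546915340654
t645.png
```

```bash
python3 -m pendant '[[0.001,0,0,0,0,0.012],[0.002,0,0,0,0,0.024],[0.003,0,0,0,0,0.036],[0.0038,0.0001,0,0,0,0.047],[0.0038,0.0001,0,0,0,0.047],[0.0038,0.0001,0,0,0,0.047],[0.0038,0.0001,0,0,0,0.047],[0.0038,0.0001,0,0,0,0.047],[0.0038,0.0001,0,0,0,0.047],[0.0038,0.0001,0,0,0,0.047]]'
python3 mk.py; ls -t pics|head -1
```

```text
time: 7.7
tcp_pos: [0.5201, 0.1451, 0.0819]
orientation: [2.573, 1.792, -0.004]
wrist_force: [0.7, -8.4, 3.1]
finger_gap: 0.087
{'time': 7.7, 'tcp_pos': [0.5201, 0.1451, 0.0819], 'orientation': [2.5728, 1.7923, -0.0043], 'wrist_force': [0.7332, -8.3927, 3.1105], 'torque': [-1.6992, 0.0086, -0.4456], 'finger_gap': 0.0868, 'q': [-0.7886, 0.4828, 0.6495, 1.7634, -0.3304, 1.0082, -0.3694]}
[[0.347, 0.938, 0.001], [0.938, -0.347, -0.006], [-0.006, 0.003, -1.0]]
mark az 8.13412636255443 peak 8.0 47.013763
post az 8.35087439749668
t775.png
```

```bash
python3 -m pendant '[[0,0,0,0,0,0],[0,0,0,0,0,0],[0,0,0,0,0,0],[0,0,0,0,0,0],[0,0,0,0,0,0],[0,0,0,0,0,0],[0,0,-0.02,0,0,0],[0,0,-0.04,0,0,0],[0,0,-0.08,0,0,0],[0,0,-0.12,0,0,0]]' 0
python3 mk.py; ls -t pics|head -1
```

```text
time: 9.0
tcp_pos: [0.5188, 0.1511, 0.2022]
orientation: [-2.572, -1.803, 0.001]
wrist_force: [0.3, 0.2, -0.5]
finger_gap: 0.5
{'time': 9.0, 'tcp_pos': [0.5188, 0.1511, 0.2022], 'orientation': [-2.5725, -1.8031, 0.001], 'wrist_force': [0.2716, 0.2313, -0.4883], 'torque': [0.0492, 0.0021, 0.0077], 'finger_gap': 0.5003, 'q': [-0.8395, 0.3588, 0.6992, 1.606, -0.2391, 1.2651, -0.4473]}
[[0.341, 0.94, -0.001], [0.94, -0.341, -0.0], [-0.0, -0.0, -1.0]]
mark az 8.122316705355239 peak 8.0 47.53012
post az 8.361478632559303
t905.png
```

```bash
cp pics/$(ls -t pics|head -1) pics/view.png
python3 - <<'E'
from h import *
to([.4655,-.3223,.16])
# pin in block position refine, both cameras
for n in ['top','side']:
    W=np.load(n+'0.npz')['W'].reshape(-1,3); m=(W[:,2]>.062)&(W[:,2]<.125)&(np.hypot(W[:,0]-.4655,W[:,1]+.3225)<.03); Q=W[m]
    A=np.c_[2*Q[:,:2],np.ones(len(Q))]; s=np.linalg.lstsq(A,(Q[:,:2]**2).sum(1),rcond=None)[0]
    print(n,len(Q),Q.mean(0),Q.min(0),Q.max(0),'fit',s[:2],np.sqrt(max(0,s[2]+s[:2]@s[:2])))
E
```

```text
{'time': 9.05, 'tcp_pos': [0.5226, 0.1516, 0.2082], 'orientation': [2.5705, 1.8015, 0.0158], 'wrist_force': [2.141, -0.3661, 3.1853], 'torque': [0.0021, -0.1286, -0.0246], 'finger_gap': 0.4998, 'q': [-0.8398, 0.3539, 0.7014, 1.5971, -0.2386, 1.2672, -0.4478]}
[[0.341, 0.94, 0.01], [0.94, -0.341, 0.004], [0.007, 0.008, -1.0]]
shift [-0.4653  0.1077  0.0459]
y az -19.95
top 47 [ 0.46512387 -0.31968715  0.0998364 ] [ 0.45727513 -0.33138444  0.06392462] [ 0.47298733 -0.31326281  0.11713857] fit [ 0.46525351 -0.32147417] 0.007229661752480437
side 215 [ 0.45979787 -0.32831784  0.09153032] [ 0.45387169 -0.33505678  0.06202715] [ 0.47062422 -0.31670345  0.11311704] fit [ 0.46268107 -0.32599682] 0.007307617155248693
```

View pics/view.png

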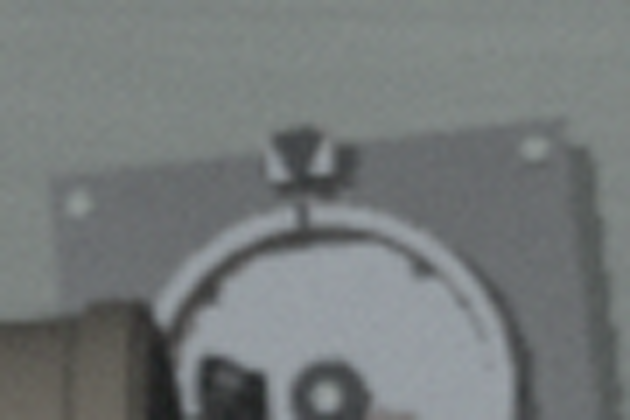

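The mark at (303,215) sits under the pointer at (298,182). The measured azimuths are 8.1° and 8.4°, so it is aligned and released. Next is the pin.

```bash
python3 -m pendant '[[-0.0464,0.011,0,0,0,-0.05],[-0.0929,0.022,0,0,0,-0.1],[-0.1393,0.033,0,0,0,-0.15],[-0.1857,0.044,0,0,0,-0.2],[-0.2321,0.055,0,0,0,-0.25],[-0.2786,0.066,0.01,0,0,-0.3],[-0.325,0.077,0.02,0,0,-0.35],[-0.3714,0.088,0.03,0,0,-0.4],[-0.4179,0.099,0.04,0,0,-0.45],[-0.4643,0.11,0.043,0,0,-0.497]]' 0
python3 -m pendant '[[0,0,0,0,0,0],[0,0,0,0,0,0],[0,0,0,0,0,0],[0,0,0,0,0,0],[0,0,0,0,0,0],[0,0,0,0,0,0],[0,0,0,0,0,0],[0,0,0,0,0,0],[0,0,0,0,0,0],[0,0,0,0,0,0]]'
python3 - <<'E'
from h import *
to([.465,-.323,.078])
E
```

```text
time: 10.3
tcp_pos: [0.4637, -0.3237, 0.1573]
orientation: [-2.047, -2.382, -0.0]
wrist_force: [-0.3, 0.5, 0.3]
finger_gap: 0.498
time: 11.55
tcp_pos: [0.4642, -0.3228, 0.1583]
orientation: [-2.05, -2.381, -0.0]
wrist_force: [0.2, 0.7, 0.9]
finger_gap: 0.503
{'time': 11.55, 'tcp_pos': [0.4642, -0.3228, 0.1583], 'orientation': [-2.05, -2.3806, -0.0001], 'wrist_force': [0.1773, 0.6714, 0.8836], 'torque': [0.0193, 0.0046, -0.0148], 'finger_gap': 0.5027, 'q': [0.0493, 0.4652, 0.7447, 1.6034, -0.3318, 1.2039, 1.0103]}
[[-0.148, 0.989, 0.0], [0.989, 0.148, 0.0], [0.0, 0.0, -1.0]]
shift [-0.0003  0.0008  0.0803]
y az 8.54
```

```bash
python3 -m pendant '[[0,0.0008,0.02,0,0,0],[0,0.0008,0.04,0,0,0],[0,0.0008,0.055,0,0,0],[0,0.0008,0.065,0,0,0],[0,0.0008,0.073,0,0,0],[0,0.0008,0.08,0,0,0],[0,0.0008,0.08,0,0,0],[0,0.0008,0.08,0,0,0],[0,0.0008,0.08,0,0,0],[0,0.0008,0.08,0,0,0]]'
python3 -m pendant '[[0,0,0,0,0,0],[0,0,0,0,0,0],[0,0,0,0,0,0],[0,0,0,0,0,0],[0,0,0,0,0,0],[0,0,0,0,0,0],[0,0,0,0,0,0],[0,0,0,0,0,0],[0,0,0,0,0,0],[0,0,0,0,0,0]]' 1
python3 - <<'E'
from h import *
to([.465,-.323,.078])
E
```

```text
time: 12.8
tcp_pos: [0.4652, -0.3228, 0.0786]
orientation: [2.049, 2.38, 0.0]
wrist_force: [0.6, -0.8, 0.6]
finger_gap: 0.496
time: 14.05
tcp_pos: [0.465, -0.3228, 0.0785]
orientation: [2.05, 2.38, 0.0]
wrist_force: [-1.5, 0.1, 3.8]
finger_gap: 0.19
{'time': 14.05, 'tcp_pos': [0.465, -0.3228, 0.0785], 'orientation': [2.0498, 2.3804, 0.0], 'wrist_force': [-1.52, 0.1071, 3.8133], 'torque': [0.1918, 0.3251, -0.0084], 'finger_gap': 0.19, 'q': [0.0817, 0.5507, 0.7002, 1.6951, -0.4008, 1.0438, 1.0633]}
[[-0.148, 0.989, 0.0], [0.989, 0.148, -0.0], [-0.0, 0.0, -1.0]]
shift [-0.0002 -0.      0.0005]
y az 8.54
```

```bash
python3 -m pendant '[[0,0,-0.01,0,0,0],[0,0,-0.025,0,0,0],[0,0,-0.045,0,0,0],[0,0,-0.07,0,0,0],[0,0,-0.095,0,0,0],[0,0,-0.115,0,0,0],[0,0,-0.13,0,0,0],[0,0,-0.137,0,0,0],[0,0,-0.137,0,0,0],[0,0,-0.137,0,0,0]]'
python3 -m pendant '[[0.03,0.011,0,0,0,0],[0.08,0.029,0,0,0,0],[0.13,0.046,0,0,0,0],[0.18,0.064,0,0,0,0],[0.23,0.081,0,0,0,0],[0.28,0.099,0,0,0,0],[0.33,0.117,0,0,0,0],[0.375,0.133,0,0,0,0],[0.41,0.145,0,0,0,0],[0.4216,0.149,0,0,0,0]]'
python3 -m pendant '[[0,0,0,0,0,0],[0,0,0,0,0,0],[0,0,0,0,0,0],[0,0,0,0,0,0],[0,0,0,0,0,0],[0,0,0,0,0,0],[0,0,0,0,0,0],[0,0,0,0,0,0],[0,0,0,0,0,0],[0,0,0,0,0,0]]'
python3 - <<'E'
from h import *
to([.55,.116,.15])
f=grab('side'); s=env.state()
print('tcp',px(f,s['tcp_pos']),'foot',px(f,np.array(s['tcp_pos'])-[0,0,.073]))
save(f,'s3.png',(200,110,350,240),5); np.savez('s3.npz',W=cloud(f),**f)
E
```

```text
time: 15.3
tcp_pos: [0.4646, -0.3222, 0.2144]
orientation: [-2.049, -2.379, 0.0]
wrist_force: [0.3, 0.5, -1.8]
finger_gap: 0.191
time: 16.55
tcp_pos: [0.5491, 0.1201, 0.214]
orientation: [-2.042, -2.385, 0.002]
wrist_force: [0.7, 0.5, -1.6]
finger_gap: 0.191
time: 17.8
tcp_pos: [0.5498, 0.1164, 0.2153]
orientation: [2.05, 2.381, -0.0]
wrist_force: [0.1, 0.2, -0.9]
finger_gap: 0.19
{'time': 17.8, 'tcp_pos': [0.5498, 0.1164, 0.2153], 'orientation': [2.0498, 2.3807, -0.0], 'wrist_force': [0.111, 0.2093, -0.8922], 'torque': [-0.0027, 0.0244, 0.0277], 'finger_gap': 0.1901, 'q': [-0.6891, 0.3838, 0.6215, 1.5232, -0.2277, 1.3078, 0.1064]}
[[-0.149, 0.989, 0.0], [0.989, 0.149, -0.0], [-0.0, 0.0, -1.0]]
shift [-0.0004  0.0002  0.0653]
y az 8.54
tcp (np.float64(264.0395757066856), np.float64(153.1207562535801)) foot (np.float64(264.1692696652687), np.float64(177.95886055581013))
```

View pics/s3.png

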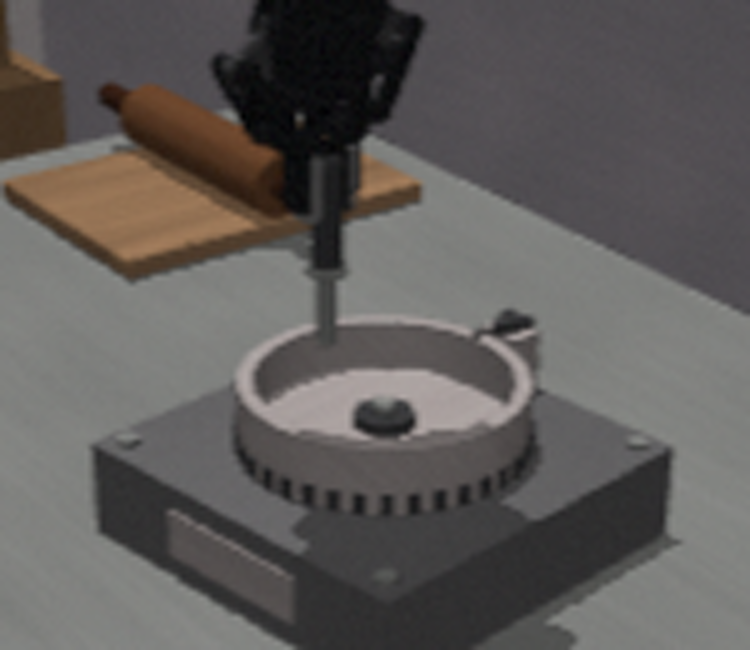

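Run:
```python
from h import *
from scipy.optimize import least_squares
D=np.load('s3.npz'); W=D['W'].reshape(-1,3)
def fit(P,r,x0):
    return least_squares(lambda c:np.hypot(*(P[:,:2]-c).T)-r,x0,loss='soft_l1',f_scale=.001)
# side rim top and outer wall
z=W[:,2]; d=np.hypot(W[:,0]-.5944,W[:,1]-.1226)
rim=W[(z>.100)&(z<.1065)&(abs(d-.08)<.009)]; s=fit(rim,.08,[.5944,.1226]); print('side rim top',s.x,len(rim),np.median(rim[:,2]))
wall=W[(z>.08)&(z<.098)&(d>.078)&(d<.095)&(W[:,1]<.12)]; s=fit(wall,.085,[.5944,.1226]); print('side wall',s.x,len(wall))
for lo,hi,r in((.150,.182,.006),(.19,.21,.009),(.150,.165,.006),(.165,.18,.006)):
    P=W[(z>lo)&(z<hi)&(np.hypot(W[:,0]-.55,W[:,1]-.116)<.014)]
    if len(P)>4: s=fit(P,r,[.55,.116]); print('pin',lo,len(P),s.x,np.abs(s.fun).mean())
for n in('top','side'):
    V=np.load(n+'0.npz')['W'].reshape(-1,3); P=V[(V[:,2]>.064)&(V[:,2]<.112)&(np.hypot(V[:,0]-.465,V[:,1]+.3225)<.016)]
    s=fit(P,.009,[.465,-.3225]); print(n,'pin in block',s.x,len(P))
    P=V[(V[:,2]>.043)&(V[:,2]<.049)&(np.hypot(V[:,0]-.465,V[:,1]+.3225)<.07)]; print('blk',cv2.minAreaRect(P[:,:2].astype(np.float32)))
V=np.load('top0.npz')['W'].reshape(-1,3); d=np.hypot(V[:,0]-.5944,V[:,1]-.1226); P=V[(V[:,2]>.1)&(V[:,2]<.107)&(abs(d-.08)<.007)]; print('top rim',fit(P,.08,[.5944,.1226]).x)
# slot in top camera (initial)
f=np.load('top0.npz'); f={k:f[k] for k in f.files}; f['R']=R.from_rotvec(f['rvec']).as_matrix(); g=f['color'].mean(2).astype(np.float32)
yy,xx=np.mgrid[.04:.105:.0005,.57:.62:.0005]
q=np.array([px(f,[x,y,.074]) for x,y in zip(xx.ravel(),yy.ravel())],np.float32); I=cv2.remap(g,q[:,0].reshape(xx.shape),q[:,1].reshape(xx.shape),cv2.INTER_CUBIC)
I=np.where((yy>.062)&(yy<.094),np.clip(np.median(I)-15-I,0,None),0); print('slot',(xx*I).sum()/I.sum(),(yy*I).sum()/I.sum(),'expect',.5944,.1226-.045)
```

```text
side rim top [0.5916082 0.117818 ] 371 0.10465036694369403
side wall [0.59453919 0.12111425] 304
pin 0.15 44 [0.54900424 0.11453507] 0.001192635222524932
pin 0.19 42 [0.54944323 0.11436825] 0.001081637926637589
pin 0.15 20 [0.54885182 0.11495036] 0.001111171214476347
pin 0.165 22 [0.54913649 0.11387253] 0.0012581497076443067
top pin in block [ 0.46510618 -0.32266913] 41
blk ((0.4655461311340332, -0.3223782181739807), (0.0703977420926094, 0.06998877227306366), 85.7520980834961)
side pin in block [ 0.46433106 -0.32480687] 206
blk ((0.46426087617874146, -0.3243616223335266), (0.0721549466252327, 0.07283223420381546), 85.94828033447266)
top rim [0.59436951 0.12261442]
slot 0.5966298992157851 0.0785291764279847 expect 0.5944 0.0776
```

The pin hangs upright and centred in the gripper, and the side and top fits agree once the side camera's −2 mm y bias is taken out. I'll lower it to just inside the slot mouth.

```bash
python3 -m pendant '[[0,0,0.02,0,0,0],[0,0,0.04,0,0,0],[0,0,0.052,0,0,0],[0,0,0.059,0,0,0],[0,0,0.063,0,0,0],[0,0,0.065,0,0,0],[0,0,0.067,0,0,0],[0,0,0.069,0,0,0],[0,0,0.0695,0,0,0],[0,0,0.0695,0,0,0]]'
python3 -c "
from h import *
to([.55,.1163,.14])"
```

```text
time: 19.1
tcp_pos: [0.5498, 0.1164, 0.1458]
orientation: [2.05, 2.381, 0.0]
wrist_force: [0.6, -0.2, -2.1]
finger_gap: 0.195
{'time': 19.1, 'tcp_pos': [0.5498, 0.1164, 0.1458], 'orientation': [2.0498, 2.3807, 0.0], 'wrist_force': [0.6488, -0.1822, -2.077], 'torque': [-0.0175, -0.0249, 0.0113], 'finger_gap': 0.195, 'q': [-0.675, 0.4397, 0.6012, 1.6266, -0.2659, 1.1581, 0.1383]}
[[-0.149, 0.989, 0.0], [0.989, 0.149, 0.0], [-0.0, 0.0, -1.0]]
shift [-0.0002  0.0002  0.0058]
y az 8.54
```

```bash
python3 -m pendant '[[0,0,0.001,0,0,0],[0,0,0.002,0,0,0],[0,0,0.003,0,0,0],[0,0,0.004,0,0,0],[0,0,0.005,0,0,0],[0,0,0.006,0,0,0],[0,0,0.006,0,0,0],[0,0,0.006,0,0,0],[0,0,0.006,0,0,0],[0,0,0.006,0,0,0]]'
python3 -c "
from h import *
to([.55,.1163,.134])"
```

```text
time: 20.35
tcp_pos: [0.5498, 0.1164, 0.1399]
orientation: [2.05, 2.381, 0.0]
wrist_force: [0.5, 0.6, -1.9]
finger_gap: 0.192
{'time': 20.35, 'tcp_pos': [0.5498, 0.1164, 0.1399], 'orientation': [2.0498, 2.3806, 0.0002], 'wrist_force': [0.5231, 0.5562, -1.9387], 'torque': [-0.0372, -0.0121, 0.0542], 'finger_gap': 0.1917, 'q': [-0.6733, 0.4454, 0.599, 1.6344, -0.2699, 1.1455, 0.1415]}
[[-0.149, 0.989, 0.0], [0.989, 0.149, 0.0], [-0.0, 0.0, -1.0]]
shift [-0.0001  0.0002  0.0059]
y az 8.54
```

```bash
python3 -m pendant '[[0,0,0.001,0,0,0],[0,0,0.002,0,0,0],[0,0,0.003,0,0,0],[0,0,0.004,0,0,0],[0,0,0.005,0,0,0],[0,0,0.0055,0,0,0],[0,0,0.006,0,0,0],[0,0,0.0065,0,0,0],[0,0,0.007,0,0,0],[0,0,0.007,0,0,0]]'
python3 -c "
from h import *
to([.55,.1163,.13])"
```

```text
time: 21.6
tcp_pos: [0.5501, 0.1164, 0.1343]
orientation: [2.05, 2.381, 0.002]
wrist_force: [-2.4, -0.3, 7.5]
finger_gap: 0.189
{'time': 21.6, 'tcp_pos': [0.5501, 0.1164, 0.1343], 'orientation': [2.0497, 2.3805, 0.0018], 'wrist_force': [-2.3813, -0.286, 7.4593], 'torque': [-0.1677, 0.7865, -0.0536], 'finger_gap': 0.1891, 'q': [-0.6712, 0.4509, 0.5969, 1.6416, -0.2745, 1.1329, 0.1454]}
[[-0.149, 0.989, 0.001], [0.989, 0.149, 0.001], [0.001, 0.001, -1.0]]
shift [-0.0001 -0.0001  0.0043]
y az 8.54
```

```bash
python3 -m pendant '[[0,-0.0003,0,0,0,0],[0,-0.0006,0,0,0,0],[0,-0.0009,0,0,0,0],[0,-0.0012,0,0,0,0],[0,-0.0015,0,0,0,0],[0,-0.0018,0,0,0,0],[0,-0.0021,0,0,0,0],[0,-0.0024,0,0,0,0],[0,-0.0027,0,0,0,0],[0,-0.003,0,0,0,0]]'
python3 -c "
from h import *
to([.55,.1163,.13])"
```

```text
time: 22.85
tcp_pos: [0.5491, 0.1163, 0.1343]
orientation: [2.047, 2.378, 0.007]
wrist_force: [2.2, -0.5, 5.7]
finger_gap: 0.193
{'time': 22.85, 'tcp_pos': [0.5491, 0.1163, 0.1343], 'orientation': [2.0475, 2.3779, 0.007], 'wrist_force': [2.1929, -0.4651, 5.6729], 'torque': [0.0268, -0.5087, -0.0046], 'finger_gap': 0.193, 'q': [-0.6745, 0.4455, 0.5977, 1.6491, -0.2724, 1.1254, 0.1439]}
[[-0.149, 0.989, 0.006], [0.989, 0.149, 0.001], [0.0, 0.006, -1.0]]
shift [-0.0001  0.0008  0.0043]
y az 8.54
```

```bash
python3 -m pendant '[[0,-0.0003,0,0,0,0],[0,-0.0006,0,0,0,0],[0,-0.0009,0,0,0,0],[0,-0.0012,0,0,0,0],[0,-0.0015,0,0,0,0],[0,-0.0018,0,0,0,0],[0,-0.0021,0,0,0,0],[0,-0.0024,0,0,0,0],[0,-0.0027,0,0,0,0],[0,-0.003,0,0,0,0]]'
python3 -c "
from h import *
to([.55,.1163,.13])"
```

```text
time: 24.1
tcp_pos: [0.5465, 0.1159, 0.1342]
orientation: [2.047, 2.377, 0.008]
wrist_force: [4.1, 1.3, 5.3]
finger_gap: 0.192
{'time': 24.1, 'tcp_pos': [0.5465, 0.1159, 0.1342], 'orientation': [2.047, 2.3775, 0.0077], 'wrist_force': [4.0669, 1.341, 5.3414], 'torque': [0.1822, -1.1245, 0.0024], 'finger_gap': 0.1918, 'q': [-0.6778, 0.4398, 0.5986, 1.6575, -0.2698, 1.1212, 0.1423]}
[[-0.149, 0.989, 0.006], [0.989, 0.149, 0.001], [-0.0, 0.007, -1.0]]
shift [-0.0001  0.0035  0.0042]
y az 8.54
```

```bash
python3 -m pendant '[[0,-0.0003,0,0,0,0],[0,-0.0006,0,0,0,0],[0,-0.0009,0,0,0,0],[0,-0.0012,0,0,0,0],[0,-0.0015,0,0,0,0],[0,-0.0018,0,0,0,0],[0,-0.0021,0,0,0,0],[0,-0.0024,0,0,0,0],[0,-0.0027,0,0,0,0],[0,-0.003,0,0,0,0]]'
python3 -c "
from h import *
to([.55,.1163,.13])"
```

```text
time: 25.35
tcp_pos: [0.5416, 0.1152, 0.1324]
orientation: [2.049, 2.38, 0.002]
wrist_force: [5.4, 1.2, -4.3]
finger_gap: 0.188
{'time': 25.35, 'tcp_pos': [0.5416, 0.1152, 0.1324], 'orientation': [2.0488, 2.3797, 0.0015], 'wrist_force': [5.4237, 1.2135, -4.3258], 'torque': [0.1789, -1.8033, 0.0122], 'finger_gap': 0.1882, 'q': [-0.6812, 0.4352, 0.5989, 1.6689, -0.2669, 1.1187, 0.1406]}
[[-0.149, 0.989, 0.002], [0.989, 0.149, -0.0], [-0.0, 0.002, -1.0]]
shift [-0.0001  0.0085  0.0024]
y az 8.55
```

```bash
python3 -m pendant '[[0,0.0004,0,0,0,0],[0,0.0008,0,0,0,0],[0,0.0008,0.0005,0,0,0],[0,0.0008,0.001,0,0,0],[0,0.0008,0.0015,0,0,0],[0,0.0008,0.002,0,0,0],[0,0.0008,0.0025,0,0,0],[0,0.0008,0.003,0,0,0],[0,0.0008,0.003,0,0,0],[0,0.0008,0.003,0,0,0]]'
python3 -c "
from h import *
to([.55,.1163,.13])"
```

```text
time: 26.6
tcp_pos: [0.5419, 0.1152, 0.1299]
orientation: [2.05, 2.38, 0.001]
wrist_force: [5.2, 0.7, -0.6]
finger_gap: 0.19
{'time': 26.6, 'tcp_pos': [0.5419, 0.1152, 0.1299], 'orientation': [2.0495, 2.3803, 0.0007], 'wrist_force': [5.2113, 0.7191, -0.5617], 'torque': [0.1083, -1.4196, -0.0538], 'finger_gap': 0.1899, 'q': [-0.6792, 0.4392, 0.5976, 1.6699, -0.2696, 1.1152, 0.1428]}
[[-0.149, 0.989, 0.001], [0.989, 0.149, 0.0], [-0.0, 0.001, -1.0]]
shift [-0.0001  0.0081 -0.0001]
y az 8.54
```

```bash
python3 -m pendant '[[0,0.0005,0,0,0,0],[0,0.001,0,0,0,0],[0,0.0015,0,0,0,0],[0,0.0015,0.0007,0,0,0],[0,0.0015,0.0014,0,0,0],[0,0.0015,0.0021,0,0,0],[0,0.0015,0.0028,0,0,0],[0,0.0015,0.0035,0,0,0],[0,0.0015,0.004,0,0,0],[0,0.0015,0.004,0,0,0]]'
python3 -c "
from h import *
to([.55,.1163,.13])"
```

```text
time: 27.85
tcp_pos: [0.5426, 0.1154, 0.1254]
orientation: [-2.049, -2.38, 0.001]
wrist_force: [1.9, -0.7, -1.6]
finger_gap: 0.189
{'time': 27.85, 'tcp_pos': [0.5426, 0.1154, 0.1254], 'orientation': [-2.0493, -2.3801, 0.0015], 'wrist_force': [1.944, -0.7187, -1.6462], 'torque': [0.0282, -0.4564, 0.045], 'finger_gap': 0.1894, 'q': [-0.6763, 0.4466, 0.5953, 1.6715, -0.2739, 1.1093, 0.146]}
[[-0.149, 0.989, -0.001], [0.989, 0.149, -0.0], [0.0, -0.001, -1.0]]
shift [-0.0002  0.0075 -0.0046]
y az 8.54
```

```bash
python3 -m pendant '[[0,0.0005,0.0005,0,0,0],[0,0.0006,0.0015,0,0,0],[0,0.0006,0.0025,0,0,0],[0,0.0006,0.0035,0,0,0],[0,0.0006,0.0045,0,0,0],[0,0.0006,0.0055,0,0,0],[0,0.0006,0.0065,0,0,0],[0,0.0006,0.0075,0,0,0],[0,0.0006,0.008,0,0,0],[0,0.0006,0.008,0,0,0]]'
python3 -c "
from h import *
to([.55,.1163,.1065])"
```

```text
time: 29.1
tcp_pos: [0.5437, 0.1155, 0.1178]
orientation: [-2.05, -2.381, 0.0]
wrist_force: [-0.1, -0.7, -1.6]
finger_gap: 0.187
{'time': 29.1, 'tcp_pos': [0.5437, 0.1155, 0.1178], 'orientation': [-2.0498, -2.3807, 0.0001], 'wrist_force': [-0.0549, -0.6922, -1.6469], 'torque': [-0.0359, -0.0561, -0.0144], 'finger_gap': 0.1872, 'q': [-0.6727, 0.456, 0.5919, 1.6788, -0.2804, 1.0927, 0.1511]}
[[-0.149, 0.989, -0.0], [0.989, 0.149, -0.0], [-0.0, -0.0, -1.0]]
shift [-0.0001  0.0064  0.0113]
y az 8.54
```

```bash
python3 -m pendant '[[0,0,0.0012,0,0,0],[0,0,0.0024,0,0,0],[0,0,0.0036,0,0,0],[0,0,0.0048,0,0,0],[0,0,0.006,0,0,0],[0,0,0.007,0,0,0],[0,0,0.008,0,0,0],[0,0,0.009,0,0,0],[0,0,0.0095,0,0,0],[0,0,0.0095,0,0,0]]'
python3 -c "
from h import *
to([.55,.1163,.1065])"
```

```text
time: 30.35
tcp_pos: [0.5437, 0.1155, 0.1083]
orientation: [-2.05, -2.381, 0.0]
wrist_force: [-0.1, 0.3, -1.8]
finger_gap: 0.191
{'time': 30.35, 'tcp_pos': [0.5437, 0.1155, 0.1083], 'orientation': [-2.0498, -2.3807, 0.0001], 'wrist_force': [-0.0618, 0.2932, -1.7616], 'torque': [0.0333, 0.0024, -0.0141], 'finger_gap': 0.1906, 'q': [-0.6692, 0.4665, 0.5876, 1.6896, -0.2877, 1.0729, 0.157]}
[[-0.149, 0.989, -0.0], [0.989, 0.149, -0.0], [0.0, -0.0, -1.0]]
shift [-0.0002  0.0064  0.0018]
y az 8.54
```

```bash
python3 -m pendant '[[0,0,0.0003,0,0,0],[0,0,0.0006,0,0,0],[0,0,0.0009,0,0,0],[0,0,0.0012,0,0,0],[0,0,0.0015,0,0,0],[0,0,0.0018,0,0,0],[0,0,0.0021,0,0,0],[0,0,0.0023,0,0,0],[0,0,0.0023,0,0,0],[0,0,0.0023,0,0,0]]'
python3 -c "
from h import *
to([.55,.1163,.1065])"
```

```text
time: 31.6
tcp_pos: [0.5438, 0.1155, 0.1064]
orientation: [2.05, 2.381, 0.001]
wrist_force: [-1.9, -0.2, 3.7]
finger_gap: 0.195
{'time': 31.6, 'tcp_pos': [0.5438, 0.1155, 0.1064], 'orientation': [2.0499, 2.3807, 0.0006], 'wrist_force': [-1.8918, -0.1766, 3.6907], 'torque': [-0.0403, 0.4119, -0.0341], 'finger_gap': 0.1953, 'q': [-0.6683, 0.4685, 0.5867, 1.6918, -0.2894, 1.0688, 0.1584]}
[[-0.149, 0.989, 0.0], [0.989, 0.149, 0.0], [0.0, 0.0, -1.0]]
shift [-0.0001  0.0063 -0.0001]
y az 8.54
```

```bash
python3 -m pendant '[[0,0,0,0,0,0],[0,0,0,0,0,0],[0,0,0,0,0,0],[0,0,0,0,0,0],[0,0,0,0,0,0],[0,0,-0.015,0,0,0],[0,0,-0.04,0,0,0],[0,0,-0.07,0,0,0],[0,0,-0.1,0,0,0],[0,0,-0.12,0,0,0]]' 0.2
python3 -m pendant '[[-0.03,-0.02,0,0,0,0],[-0.07,-0.04,0,0,0,0],[-0.11,-0.06,0,0,0,0],[-0.15,-0.08,0,0,0,0],[-0.18,-0.1,0,0,0,0],[-0.2,-0.11,0,0,0,0],[-0.2,-0.11,0,0,0,0],[-0.2,-0.11,0,0,0,0],[-0.2,-0.11,0,0,0,0],[-0.2,-0.11,0,0,0,0]]'
python3 mk.py; cp pics/$(ls -t pics|head -1) /tmp/a.png
python3 - <<'E'
from h import *
f=grab('side'); a=cv2.resize(f['color'][130:250,210:340,::-1],None,fx=3,fy=3); 
t=grab('top'); b=cv2.resize(t['color'][150:245,190:285,::-1],None,fx=4,fy=4)
w=np.zeros((380,780,3),np.uint8); w[:360,:390]=a; w[:,400:]=b; cv2.imwrite('pics/end.png',w)
W=cloud(f).reshape(-1,3); P=W[(np.hypot(W[:,0]-.543,W[:,1]-.113)<.02)&(W[:,2]>.106)&(W[:,2]<.2)]; print('pin top',P[:,2].max(),[P[(P[:,2]>l)&(P[:,2]<l+.012)].mean(0).round(4) for l in(.106,.122)])
E
```

```text
time: 32.85
tcp_pos: [0.5446, 0.1154, 0.2289]
orientation: [2.049, 2.379, 0.005]
wrist_force: [0.1, -0.6, -0.6]
finger_gap: 0.396
time: 34.1
tcp_pos: [0.4649, -0.0976, 0.2259]
orientation: [-2.047, -2.383, 0.0]
wrist_force: [0.4, -0.5, 0.6]
finger_gap: 0.401
{'time': 34.1, 'tcp_pos': [0.4649, -0.0976, 0.2259], 'orientation': [-2.0473, -2.3826, 0.0003], 'wrist_force': [0.4486, -0.5334, 0.5618], 'torque': [0.0053, 0.0103, -0.0107], 'finger_gap': 0.4009, 'q': [-0.4664, 0.1877, 0.7461, 1.7361, -0.1329, 1.2697, 0.4617]}
[[-0.151, 0.989, -0.0], [0.989, 0.151, -0.0], [0.0, -0.0, -1.0]]
mark az 8.147927703496434 peak 8.0 42.765205
post az 8.448305284446167
pin top 0.1419349703553213 [array([0.5397, 0.108 , 0.1114]), array([0.5406, 0.1078, 0.1278])]
```

View pics/end.png

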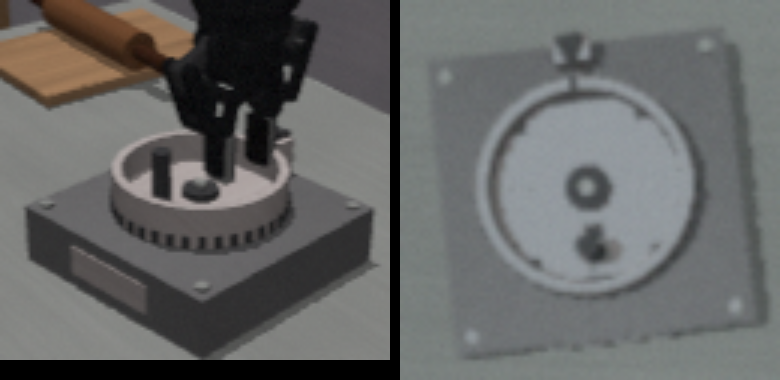

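```bash
python3 -c "
from h import *
print(env.close_job())"
```

```text
the job is handed in; nothing more can be done
None
```

The pulley is turned to its mark, the lock pin is standing fully home in the bush, and the job is handed in. No verdict was reported. It took 34.1 s of the 72 s allowed.

- **Pulley:** I gripped it by the rim, turned it about 81° clockwise, and let go. After the pin was seated, the mark measured 8.15° against 8.45° for the pointer post, about 0.5 mm off at the rim.
- **Pin:** I took the smallest pin, the one in the block, and lowered it through the slot. It rested on the gear case at first, so I slid it along the slot towards −x until it dropped into the bush. The bush is about 6 mm from its mid-place.
- **Forces:** The wrist force stayed under about 10 N in every reading. Seating contact was about 5.5 N, at the height expected for the collar lying on the web.
- **Last pictures:** They show the pin upright in the slot and the gripper clear of it. I did not re-measure the tub, bowl and scraper, but no move came near them.
- **Disagreements:** The side camera read about 2 mm low in y, so I relied on the top camera. Its highest depth reading on the pin top was 0.142 m against 0.138 m expected, which I took as depth noise because the seating height agreed.

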